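# Set out the Gram-stain bottles in order of use

## Task

Set up the staining line: stand the four reagent bottles in the steel four-compartment carrier in their order of use, one to a compartment, beginning at the end nearer the steel staining bowl with the glass slides across it: the violet stain first, the taller brown bottle (iodine) next to it, then the large clear bottle (decolouriser), and the short brown bottle (immersion oil) last, at the end nearer the white tub. The clear bottle was put back in the wrong compartment and has to move too. Keep the bottles upright, set them down on the compartment floor rather than dropping them, and leave the red-lidded and blue-lidded specimen cups where they stand.

Things in the scene. Friction and masses are not known exactly. Their poses are not given: they have to be found in the camera images.
- carrier: Stainless steel bottle carrier, fixed to the bench, 64 x 247 mm, an open tray with four equal square compartments in one row along its own y axis. Each compartment is 58 x 58 mm clear; centres at x = 0 and y = -91.5, -30.5, +30.5 and +91.5 mm in the carrier's frame; walls 3 mm; floor 4 mm above the bench; rim 22 mm above the bench (24 mm over its rounded bead); a rod handle at each end reaches 49 mm. Origin at the centre of its underside on the bench, z up.
- staining_bowl: Shallow stainless staining bowl, 148 mm across, 31 mm high, with two bars and two glass slides lying across it (to 37 mm); fixed. (Not the other steel bowl, which stands on a green tin against the back of the bench.) It stands behind one end of the carrier (at its +x side, about 0.14 m away; the +y or the -y end, varying): the order of use begins there. Origin at the centre of its underside.
- rinse_tub: White open plastic tub, 136 mm across, 84 mm high, fixed, behind the other end of the carrier. Origin at the centre of its underside.
- violet_bottle: Violet dropper bottle with a white cap (the stain), middle-sized, on the bench in front of the carrier. Round, 33 mm across, 98 mm tall over the cap; straight body from the base up to 66 mm, then a neck and cap 21 mm across and less. About 70 g. Origin at the centre of the underside, z up.
- tall_brown_bottle: The taller and thicker of the two brown dropper bottles, black cap (iodine), on the bench in front of the carrier. Round, 38 mm across, 107 mm tall over the cap; straight body from the base up to 75 mm, then a neck and cap 24 mm across and less. About 100 g. Origin at the centre of the underside, z up.
- clear_bottle: The largest bottle, clear grey glass with a white cap (decolouriser); it starts in an end compartment of the carrier, which is not its place. Round, 50 mm across, 132 mm tall over the cap; straight body from the base up to 100 mm, then a neck and cap 31 mm across and less. About 160 g. Origin at the centre of the underside, z up.
- short_brown_bottle: The shorter and thinner of the two brown dropper bottles, black cap (immersion oil), on the bench in front of the carrier. Round, 30 mm across, 84 mm tall over the cap; straight body from the base up to 52 mm, then a neck and cap 19 mm across and less. About 50 g. Origin at the centre of the underside, z up.
- red_cup: White specimen cup with a red screw lid, 57 mm across, 60 mm high, standing loose on the bench among the bottles; to be left where it is. Origin at the centre of its underside.
- blue_cup: White specimen cup with a blue screw lid, 57 mm across, 60 mm high, standing loose on the neighbouring desk at the left, whose top is 5 mm higher; to be left where it is. Origin at the centre of its underside.

How it is judged:
At the end, for the whole second after the job is handed in: From the bowl end the compartments hold the violet, taller brown, large clear and short brown bottle, one each: within 18 mm of the compartment centre along both carrier axes, standing on its floor (underside under 10 mm), upright within 0.1 rad, released, at rest (x of violet_bottle in the frame of carrier between -0.018 and 0.018 m and z of each of violet_bottle, tall_brown_bottle, clear_bottle, short_brown_bottle in the frame of carrier below 0.01 m and angle between each of violet_bottle, tall_brown_bottle, clear_bottle, short_brown_bottle's own z axis and vertical below 0.1 rad and linear speed of each of violet_bottle, tall_brown_bottle, clear_bottle, short_brown_bottle below 0.02 m/s and contact force between each of violet_bottle, tall_brown_bottle, clear_bottle, short_brown_bottle and the fingers below 0.1 N and x of tall_brown_bottle in the frame of carrier between -0.018 and 0.018 m and x of clear_bottle in the frame of carrier between -0.018 and 0.018 m and x of short_brown_bottle in the frame of carrier between -0.018 and 0.018 m and ((y of staining_bowl in the frame of carrier below 0 m and y of violet_bottle in the frame of carrier between -0.1095 and -0.0735 m and y of tall_brown_bottle in the frame of carrier between -0.0485 and -0.0125 m and y of clear_bottle in the frame of carrier between 0.0125 and 0.0485 m and y of short_brown_bottle in the frame of carrier between 0.0735 and 0.1095 m) or (y of staining_bowl in the frame of carrier above 0 m and y of violet_bottle in the frame of carrier between 0.0735 and 0.1095 m and y of tall_brown_bottle in the frame of carrier between 0.0125 and 0.0485 m and y of clear_bottle in the frame of carrier between -0.0485 and -0.0125 m and y of short_brown_bottle in the frame of carrier between -0.1095 and -0.0735 m))); the robot touches nothing.
It fails at once if a bottle is tipped (more than 0.5 rad from upright) (angle between any of violet_bottle, tall_brown_bottle, clear_bottle, short_brown_bottle's own z axis and vertical above 0.5 rad).
It fails at once if a bottle is dropped or knocked (faster than 0.7 m/s, a fall of 25 mm, while not held by the fingers) ((linear speed of violet_bottle above 0.7 m/s and contact force between violet_bottle and the fingers below 0.05 N) or (linear speed of tall_brown_bottle above 0.7 m/s and contact force between tall_brown_bottle and the fingers below 0.05 N) or (linear speed of clear_bottle above 0.7 m/s and contact force between clear_bottle and the fingers below 0.05 N) or (linear speed of short_brown_bottle above 0.7 m/s and contact force between short_brown_bottle and the fingers below 0.05 N)).
It fails at once if a specimen cup is pushed away (more than 30 mm) or tipped over (distance of any of red_cup, blue_cup from where it was at the start of the episode above 0.03 m or angle between any of red_cup, blue_cup's own z axis and vertical above 0.5 rad).
It also fails if it takes over 88 s, if anything falls off the work surface, if the arm or the gripper's body presses on something with over 40 N, if the wrist force passes 120 N, or if a joint passes its speed limit or range.

## Robot

A 6-joint arm with a two-finger parallel gripper is mounted at the origin on the work surface; the furniture and walls round the work are solid. World frame = base frame: x ahead of the robot, y to its left, z up, the work surface at z = 0. Lengths are in m, angles in rad, forces in N, time in s.
With the tool pointing down it reaches from about 0.35 to 0.975 m from the base axis. Payload 4.9 kg.
Tool frame: the origin (TCP) lies at the centre of the arm's flange, where the gripper is bolted on; the fingertips stand 173 mm ahead of it and the grasp point (between the pads) lies 155 mm ahead of it; x points along the fingers, z is the direction in which the jaws open and shut, and the axes are right-handed (so a half turn about x gives the same grasp; the last joint's range is limited). The gripper opens to 85 mm and grips with 20 to 120 N. Pads are 22 mm wide; open, the fingers measure 114 mm over their backs; the gripper's body (76 mm by 85 mm) begins 54 mm behind the grasp point. The pads swing forward as they close: fully open they stand 13 mm farther back than shut.
Start: joints at [1.23, 0.053, 1.613, -0, 1.476, -0.119], TCP at [0.137, 0.61, 0.405] pointing down, gripper open.
Joint ranges: [-3.01, 3.01], [-1.01, 2.22], [0.06, 2.58], [-1.02, 4.17], [0.09, 2.62], [-3.14, 3.14]. Speed limits (rad/s): [2.57, 2.57, 3.14, 3.14, 3.14, 3.14].

## Interface

Orientations are given as a 3x3 rotation matrix whose columns are the frame's x, y, z axes.
In Python, from plant import state, capture, camera_model, finish_job gives the robot as it stands.
- The arm moves only by the shell command python3 -m creep 'ROWS' [FORCE]. ROWS is a JSON object of lists of equal length, an entry for each row: "angular": the turn, a rotation vector about the tool's x, y, z in rad, a list of three; "translation": the shift along the tool's x, y, z in cm, a list of three; "jaw": the opening, from 0 (shut) to 1 (fully open). In form: {"angular": [[ax, ay, az], ...], "translation": [[dx, dy, dz], ...], "jaw": [jaw, ...]}. A call has 1 to 12 rows; each row is the pose to reach, as a shift and turn from the pose commanded when the call began, along the tool's axes at that moment; what a row does not reach only later rows make up. A row lasts 1/8 s, in which the tool goes at most 62.5 mm and 10.7 degrees, less where a joint would pass 70% of its speed; a pose out of reach is approached as far as the arm can. A call with a gripper value outside its range is refused whole. The fingers move at their own pace and stop on an object; FORCE is the grip in N (left out, the last holds). Time passes only in rows, so rows that repeat a pose let the fingers close. It gives the time, the measured TCP pose, the force and the opening at its end, in the units of the state.
- state(): the state, without advancing time (a new reading comes with each control period).
- capture(name): name is "scene" or "top" or "wrist"; returns the picture (480x640x3 uint8, blue, green, red); there is no depth.
- camera_model(name): a dict with "K" (3x3 intrinsics, pixels), "rvec" (rotation vector, rad) and "tvec" (3), from world to camera coordinates, as OpenCV has them; the wrist camera has in their place "mount" (4x4, takes a point from camera to tool coordinates, whose origin is the TCP and whose axes are the tool frame's). Camera axes: x right, y down, z forward; pixel columns grow to the right and rows downward; lengths in m; the calibration is good to about 2 mm. A picture is of the moment at which its call begins: read the wrist's pose just before it. camera_model takes no time and is no camera call.
- finish_job(): hands the job in, once; it reports no verdict.
The state is a dict: "clock": time; "joint_positions": joint angles; "qvel": joint speeds; "tau": joint torques, N m; "tool_pos": TCP position; "tool_rot": TCP orientation; "wrist_force": force on the tool from outside, world axes, zero at the start; "torque": the same for the moment, N m; "width": finger opening in m.
Only numpy, scipy, OpenCV 4.12 (cv2) and the standard library are available. Lean on these libraries where they do the work, as an engineer would, in place of code of your own. Each camera call takes 0.05 s, during which the arm holds its last target. There are 200 camera calls.

## Working session

There is one attempt and no reset: what is moved stays moved. The work goes in short steps, Python scripts to look and compute and a shell command to move; the robot and the scene stay as the last step left them, time stands still between calls to the robot, and variables do not carry over. Pictures are saved under pics/ and viewed, about 12 in all and at most 16, crops included, and the job is handed in when it is done.

```bash
mkdir -p pics
python3 - <<'E'
from plant import *
import cv2
for n in("scene","top"):
    cv2.imwrite(f"pics/{n}0.png",capture(n)); m=camera_model(n); print(n,m)
s=state(); print(s)
E
```

```text
scene {'K': array([[591.00055118,   0.        , 313.95769999],
       [  0.        , 591.00055118, 240.25304012],
       [  0.        ,   0.        ,   1.        ]]), 'rvec': array([ 1.87228942, -0.90874747,  0.54763664]), 'tvec': array([-0.36010612,  0.22472022,  0.75292181])}
top {'K': array([[495.17170598,   0.        , 316.71358605],
       [  0.        , 495.17170598, 243.90791427],
       [  0.        ,   0.        ,   1.        ]]), 'rvec': array([ 2.19104278, -2.15071478,  0.08901129]), 'tvec': array([-6.10382614e-04,  5.61643632e-01,  1.17581439e+00])}
{'clock': 0.1, 'joint_positions': array([ 1.22996756e+00,  5.32834796e-02,  1.61418019e+00, -1.39507162e-05,
        1.47599572e+00, -1.18997884e-01]), 'qvel': array([-0.0001909 , -0.0002753 , -0.00214962, -0.00073392, -0.00069336,
       -0.00039007]), 'tau': array([-7.98488963e-05, -3.94906032e+01, -3.71361172e+01, -1.68895062e-04,
        4.01339319e-03, -2.73513265e-06]), 'tool_pos': array([0.13742524, 0.60944692, 0.40357618]), 'tool_rot': array([[-6.10901183e-04, -9.75496492e-01,  2.20014138e-01],
       [-1.76399910e-03,  2.20014888e-01,  9.75494919e-01],
       [-9.99998258e-01,  2.07826259e-04, -1.85518229e-03]]), 'wrist_force': array([-0.61560624,  0.41583767, -0.11337333]), 'torque': array([-0.00283645,  0.00422707, -0.02435297]), 'width': 0.08514360889202796}
```

View pics/scene0.png

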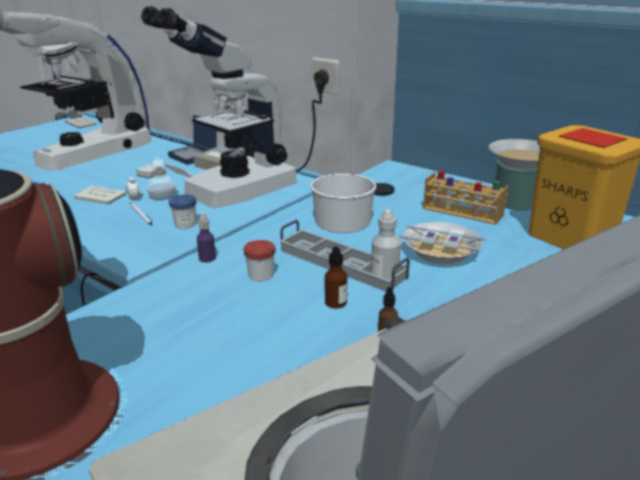

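View pics/top0.png

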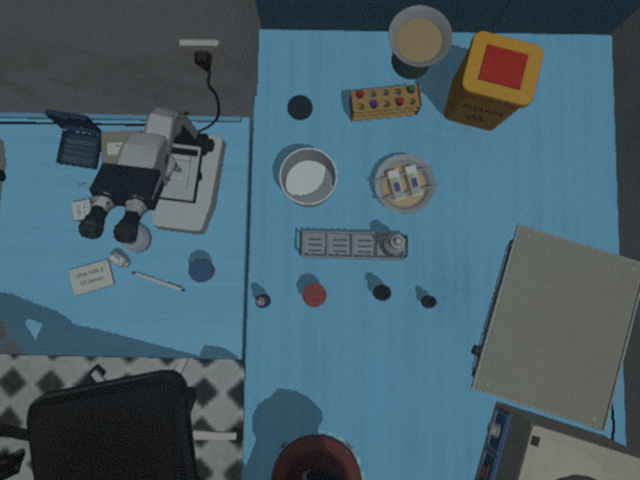

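The bowl is at the right (-y) end and the clear bottle stands in that end compartment. In the top view the violet bottle is at (262,300), the red cup at (314,294), and the browns at (382,292) and (428,301). The carrier spans x 298–406. I'll enlarge this area.

```bash
python3 - <<'E'
import cv2
i=cv2.imread("pics/top0.png")[215:321,245:447]
cv2.imwrite("pics/topc.png",cv2.resize(i,(808-8,424-4),interpolation=cv2.INTER_CUBIC))
E
cat > h.py <<'E'
from plant import *
import numpy as np, cv2
def cam(name,s=None):
    m=camera_model(name)
    if "mount" in m:
        T=np.eye(4); T[:3,:3]=s["tool_rot"]; T[:3,3]=s["tool_pos"]
        return m["K"],T@m["mount"]
    W=np.eye(4); W[:3,:3]=cv2.Rodrigues(m["rvec"])[0]; W[:3,3]=m["tvec"]
    return m["K"],np.linalg.inv(W)
def ray(name,uv,z,s=None):
    K,T=cam(name,s); d=T[:3,:3]@np.linalg.solve(K,[*uv,1]); o=T[:3,3]
    return o+d*(z-o[2])/d[2]
def proj(name,p,s=None):
    K,T=cam(name,s); q=np.linalg.inv(T)@[*p,1]; q=K@q[:3]; return q[:2]/q[2]
E
```

```text
(no output)
```

View pics/topc.png

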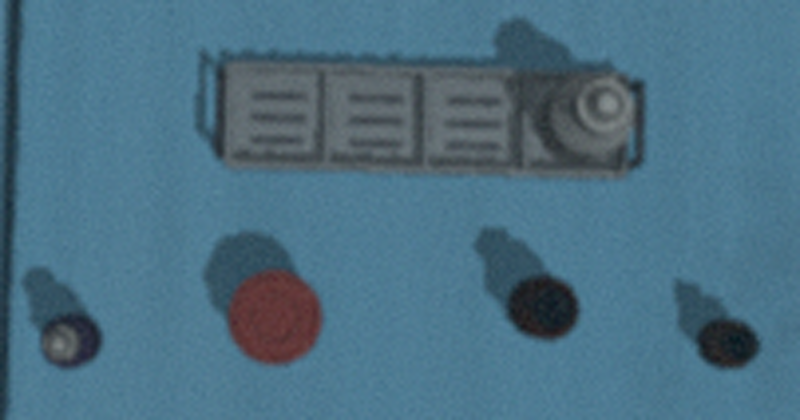

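Run:
```python
from h import *
f=lambda u,v:(245+u/3.96,215+v/3.96)
for n,u,v,z in [("TL",222,62,.023),("TR",633,75,.023),("BL",222,165,.023),("BR",628,175,.023),("div1",322,115,.022),("div2",420,118,.022),("div3",519,122,.022),("violet",60,343,.098),("tall",548,303,.107),("short",733,341,.084),("clear",604,104,.132),("clear sh",590,114,.1),("red",275,316,.06)]:
    print(n,ray("top",f(u,v),z).round(4))
for n,uv,z in [("violet",(204,217),.098),("tall",(336,250),.107),("short",(389,290),.084),("clear",(388,212),.132),("red",(260,246),.06)]:
    print("scene",n,ray("scene",uv,z).round(4))
print("bowl",ray("top",(405,182),.031),"tub",ray("top",(308,176),.084))
print(camera_model("wrist"))
```

```text
TL [0.5935 0.0486 0.023 ]
TR [ 0.59  -0.204  0.023]
BL [0.53   0.0472 0.023 ]
BR [ 0.5285 -0.2011  0.023 ]
div1 [ 0.562  -0.0135  0.022 ]
div2 [ 0.5612 -0.0737  0.022 ]
div3 [ 0.5599 -0.1344  0.022 ]
violet [0.4219 0.1343 0.098 ]
tall [ 0.4499 -0.1422  0.107 ]
short [ 0.4301 -0.2516  0.084 ]
clear [ 0.561  -0.1695  0.132 ]
clear sh [ 0.5583 -0.1664  0.1   ]
red [0.4391 0.0125 0.06  ]
scene violet [0.4112 0.1187 0.098 ]
scene tall [ 0.4389 -0.156   0.107 ]
scene short [ 0.4205 -0.2658  0.084 ]
scene clear [ 0.5636 -0.1715  0.132 ]
scene red [0.442  0.0126 0.06  ]
bowl [ 0.71657268 -0.20266822  0.031     ] tub [0.71518325 0.03264259 0.084     ]
{'K': array([[335.25084559,   0.        , 312.87678645],
       [  0.        , 335.25084559, 235.49845579],
       [  0.        ,   0.        ,   1.        ]]), 'mount': array([[ 1.45693136e-03, -3.01708592e-01,  9.53399079e-01,
         3.00680479e-02],
       [-7.57744551e-04, -9.53400150e-01, -3.01707773e-01,
         7.65486027e-02],
       [ 9.99998652e-01, -2.82865443e-04, -1.61765662e-03,
         4.64906552e-05],
       [ 0.00000000e+00,  0.00000000e+00,  0.00000000e+00,
         1.00000000e+00]])}
```

```bash
cat >> h.py <<'E'
def go(*P,yaw=0.0):
    """print tool-frame shift (cm) and turn for world TCP targets, jaw axis (tool z) at world yaw"""
    from scipy.spatial.transform import Rotation as R
    s=state(); Rt=s["tool_rot"]
    for p in P: print("shift cm",((Rt.T@(np.array(p)-s["tool_pos"]))*100).round(2))
    c,q=np.cos(yaw),np.sin(yaw)
    G=np.array([[0,-q,c],[0,c,q],[-1,0,0]])
    print("turn",R.from_matrix(Rt.T@G).as_rotvec().round(4))
E
python3 -c "
from h import *
go((.45,.25,.42),(.47,-.1,.42))"
```

```text
shift cm [ -1.6  -38.4  -28.19]
shift cm [ -1.54 -48.05 -61.89]
turn [ 1.349e+00 -1.700e-03  1.100e-03]
```

```bash
python3 -m creep '{"angular":[[0.6,0,0],[0.6,0,0],[0.6,0,0],[0.8,0,0],[0.8,0,0],[1,0,0],[1.35,0,0],[1.35,0,0],[1.35,0,0],[1.35,0,0],[1.35,0,0],[1.35,0,0]],"translation":[[-1.6,-38.4,-28.2],[-1.6,-38.4,-28.2],[-1.6,-38.4,-28.2],[-1.6,-38.4,-28.2],[-1.6,-38.4,-28.2],[-1.6,-38.4,-28.2],[-1.5,-48,-61.9],[-1.5,-48,-61.9],[-1.5,-48,-61.9],[-1.5,-48,-61.9],[-1.5,-48,-61.9],[-1.5,-48,-61.9]],"jaw":[1,1,1,1,1,1,1,1,1,1,1,1]}' 40
python3 -c "
from h import *
go((.47,-.1,.42))"
```

```text
clock: 1.6
tool_pos: [0.4574, -0.0428, 0.4192]
tool_rot: [[0.0, 0.001, 1.0], [0.0, 1.0, -0.001], [-1.0, 0.0, 0.0]]
wrist_force: [1.1, 0.3, 0.4]
width: 0.0851
shift cm [-0.09 -5.72  1.27]
turn [-0.0012  0.0003 -0.0002]
```

```bash
python3 -m creep '{"angular":[[0,0,0],[0,0,0],[0,0,0]],"translation":[[0,-5.5,1.2],[0,-5.5,1.2],[0,-5.5,1.2]],"jaw":[1,1,1]}'
python3 - <<'E'
from h import *
import pickle
s=state(); i=capture("wrist"); cv2.imwrite("pics/w1.png",i); pickle.dump(s,open("w1.pkl","wb")); print(s["tool_pos"])
E
```

```text
clock: 1.98
tool_pos: [0.4694, -0.0956, 0.4188]
tool_rot: [[-0.001, 0.001, 1.0], [0.001, 1.0, -0.001], [-1.0, 0.001, -0.001]]
wrist_force: [0.2, -0.1, 0.0]
width: 0.0857
[ 0.46940741 -0.09563357  0.41881558]
```

View pics/w1.png

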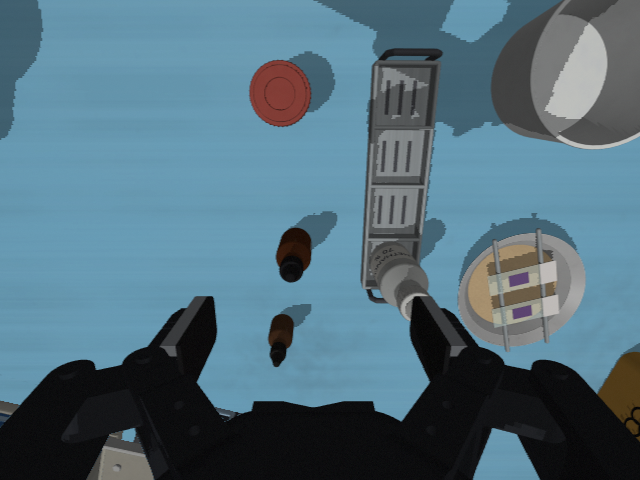

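The wrist view shows the tall brown bottle (cap end (291,272), base edge (296,228)), the short brown bottle (cap end (277,361), base edge (283,314)), and the carrier rim corners (374,63) and (438,66) with dividers at y≈128, 184 and 238. The clear cap is at (412,300), and the red cup lid is at (281,93).

Run:
```python
from h import *
import pickle
s=pickle.load(open("w1.pkl","rb"))
for n,uv,z in [("tall base+y",(296,228),0),("tall tip",(291,272),.107),("short base+y",(283,314),0),("short tip",(277,361),.084),("TL",(374,63),.023),("TR",(438,66),.023),("d1L",(371,127),.022),("d1R",(434,130),.022),("d2L",(369,183),.022),("d2R",(429,187),.022),("d3L",(365,237),.022),("clear base+y",(390,241),.004),("clear cap",(412,300),.132),("red",(280,93),.06)]:
    print(n,ray("wrist",uv,z,s).round(4))
```

```text
tall base+y [ 0.449  -0.1322  0.    ]
tall tip [ 0.4495 -0.1428  0.107 ]
short base+y [ 0.4299 -0.2499  0.    ]
short tip [ 0.4304 -0.2575  0.084 ]
TL [0.53   0.0435 0.023 ]
TR [0.5932 0.0407 0.023 ]
d1L [ 0.5302 -0.0164  0.022 ]
d1R [ 0.596  -0.0195  0.022 ]
d2L [ 0.5309 -0.0747  0.022 ]
d2R [ 0.5969 -0.0792  0.022 ]
d3L [ 0.5293 -0.1367  0.022 ]
clear base+y [ 0.5627 -0.1476  0.004 ]
clear cap [ 0.5543 -0.158   0.132 ]
red [0.44   0.0129 0.06  ]
```

```bash
python3 -m creep '{"angular":[[0,0,0],[0,0,0],[0,0,0],[0,0,0],[0,0,0],[0,0,0]],"translation":[[12,-16,-4],[12,-16,-4],[12,-16,-4],[12,-16,-4],[12,-16,-4],[12,-16,-4]],"jaw":[1,1,1,1,1,1]}'
python3 - <<'E'
from h import *
s=state(); i=capture("wrist"); cv2.imwrite("pics/w2.png",i)
print(s["tool_pos"])
for y in(-.25,-.257,-.264): print(y,proj("wrist",(.43,y+.015,0),s).round(0),proj("wrist",(.43,y,.084),s).round(0))
E
```

```text
clock: 2.78
tool_pos: [0.4304, -0.2546, 0.3009]
tool_rot: [[0.002, -0.001, 1.0], [-0.001, 1.0, 0.001], [-1.0, -0.001, 0.002]]
wrist_force: [0.1, 0.1, 0.8]
width: 0.0857
[ 0.43036379 -0.2545923   0.30088917]
-0.25 [311. 202.] [311. 256.]
-0.257 [311. 210.] [311. 267.]
-0.264 [311. 218.] [311. 277.]
```

View pics/w2.png

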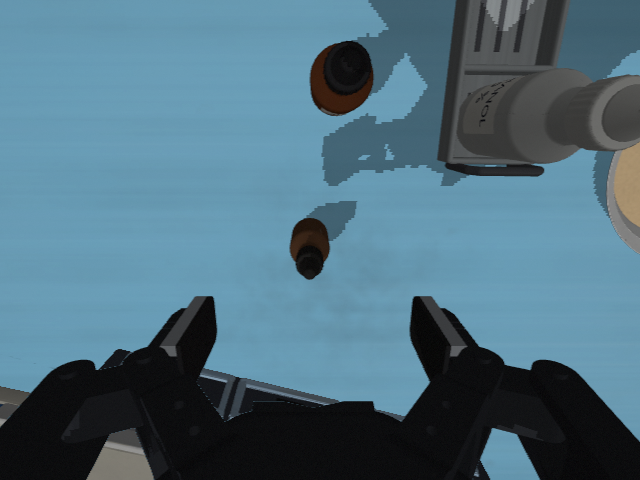

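```bash
python3 -m creep '{"angular":[[0,0,0],[0,0,0],[0,0,0],[0,0,0],[0,0,0],[0,0,0],[0,0,0],[0,0,0],[0,0,0],[0,0,0]],"translation":[[5,-0.6,0],[9,-0.6,0],[10.4,-0.6,0],[10.4,-0.6,0],[10.4,-0.6,0],[10.4,-0.6,0],[10.4,-0.6,0],[10.4,-0.6,0],[10.4,-0.6,0],[10.4,-0.6,0]],"jaw":[1,1,1,1,0.2,0.2,0.2,0.2,0.2,0.2]}' 30
```

```text
clock: 4.08
tool_pos: [0.4298, -0.2621, 0.1965]
tool_rot: [[0.001, 0.001, 1.0], [-0.001, 1.0, -0.001], [-1.0, -0.001, 0.001]]
wrist_force: [-1.5, 0.2, 6.1]
width: 0.0278
```

```bash
python3 -m creep '{"angular":[[0,0,0],[0,0,0],[0,0,0],[0,0,0],[0,0,0],[0,0,0],[0,0,0],[0,0,0],[0,0,0],[0,0,0],[0,0,0],[0,0,0]],"translation":[[-2,0,0],[-6,0,0],[-11,0,0],[-15,2,0],[-16,6,2],[-16,11,5],[-16,16,8],[-16,21,11],[-16,25,13.2],[-16,27.7,13.2],[-16,27.7,13.2],[-16,27.7,13.2]],"jaw":[0.1,0.1,0.1,0.1,0.1,0.1,0.1,0.1,0.1,0.1,0.1,0.1]}'
python3 - <<'E'
from h import *
import pickle
s=state(); i=capture("wrist"); cv2.imwrite("pics/w3.png",i); pickle.dump(s,open("w3.pkl","wb"))
print(s["tool_pos"])
E
```

```text
clock: 5.58
tool_pos: [0.5615, 0.0147, 0.355]
tool_rot: [[-0.0, 0.001, 1.0], [-0.0, 1.0, -0.001], [-1.0, -0.0, -0.0]]
wrist_force: [0.1, -0.8, -0.0]
width: 0.0282
[0.5615345  0.01471536 0.35501994]
```

View pics/w3.png

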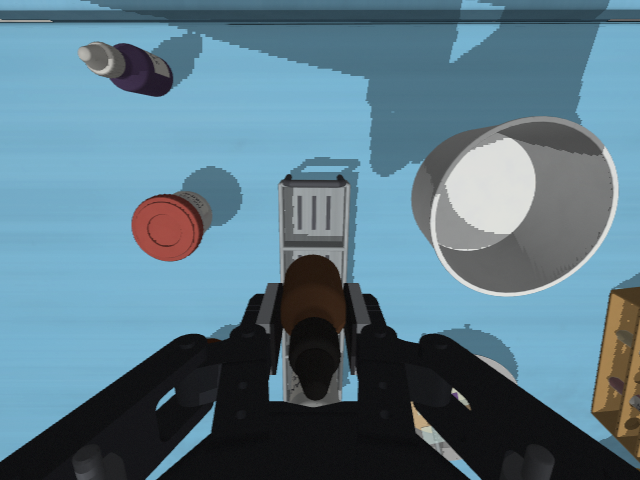

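Run:
```python
from h import *
import pickle
s=pickle.load(open("w3.pkl","rb"))
for n,uv,z in [("TL",(280,184),.023),("TR",(349,184),.023),("d1L",(283,244),.022),("d1R",(346,244),.022),("held base+y edge",(312,255),.158),("held tip",(315,390),.242),("violet tip",(86,53),.098),("violet base far edge",(168,85),0),("red",(168,228),.06)]:
    print(n,ray("wrist",uv,z,s).round(4))
```

```text
TL [0.5323 0.0444 0.023 ]
TR [0.5945 0.0443 0.023 ]
d1L [ 0.5332 -0.0131  0.022 ]
d1R [ 0.5935 -0.0132  0.022 ]
held base+y edge [0.5615 0.0277 0.158 ]
held tip [0.5626 0.016  0.242 ]
violet tip [0.4247 0.1358 0.098 ]
violet base far edge [0.4331 0.1292 0.    ]
red [0.4426 0.0141 0.06  ]
```

```bash
python3 -m creep '{"angular":[[0,0,0],[0,0,0],[0,0,0],[0,0,0],[0,0,0],[0,0,0],[0,0,0],[0,0,0]],"translation":[[5,0,0.2],[10,0,0.2],[13,0,0.2],[14,0,0.2],[14.7,0,0.2],[15,0,0.2],[15.2,0,0.2],[15.2,0,0.2]],"jaw":[0.1,0.1,0.1,0.1,0.1,0.1,0.1,0.1]}'
```

```text
clock: 6.62
tool_pos: [0.564, 0.0151, 0.2041]
tool_rot: [[0.001, 0.001, 1.0], [-0.0, 1.0, -0.001], [-1.0, -0.0, 0.001]]
wrist_force: [0.5, -1.0, -0.5]
width: 0.0279
```

```bash
python3 -m creep '{"angular":[[0,0,0],[0,0,0],[0,0,0]],"translation":[[0.2,0,0],[0.3,0,0],[0.3,0,0]],"jaw":[0.1,0.1,0.1]}'
```

```text
clock: 7.0
tool_pos: [0.5638, 0.0152, 0.2006]
tool_rot: [[0.0, 0.001, 1.0], [-0.0, 1.0, -0.001], [-1.0, -0.0, 0.0]]
wrist_force: [-0.1, 0.6, 0.9]
width: 0.0278
```

```bash
python3 -m creep '{"angular":[[0,0,0],[0,0,0],[0,0,0],[0,0,0],[0,0,0],[0,0,0],[0,0,0],[0,0,0],[0,0,0],[0,0,0],[0,0,0],[0,0,0]],"translation":[[0,0,0],[0,0,0],[0,0,0],[-2,0,0],[-7,0,0],[-12,0,0],[-13.4,-4,0],[-13.4,-9,0],[-13.4,-14,0],[-13.4,-18.2,-0.3],[-13.4,-18.2,-0.3],[-13.4,-18.2,-0.3]],"jaw":[0.6,0.6,0.7,0.9,1,1,1,1,1,1,1,1]}'
python3 - <<'E'
from h import *
import pickle
s=state(); i=capture("wrist"); cv2.imwrite("pics/w4.png",i); pickle.dump(s,open("w4.pkl","wb"))
print(s["tool_pos"])
E
```

```text
clock: 8.5
tool_pos: [0.5605, -0.1665, 0.3353]
tool_rot: [[0.001, 0.001, 1.0], [0.0, 1.0, -0.001], [-1.0, 0.0, 0.001]]
wrist_force: [-0.4, 0.9, -0.0]
width: 0.0855
[ 0.56052203 -0.16653974  0.33534075]
```

View pics/w4.png

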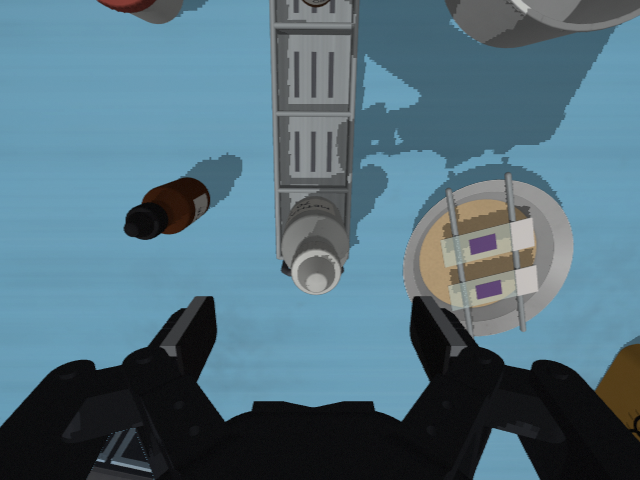

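Run:
```python
from h import *
import pickle
s=pickle.load(open("w4.pkl","rb"))
for n,uv,z in [("cap tip",(317,284),.132),("cap rim",(316,272),.120),("base+y edge",(313,199),.004),("d1L",(275,25),.022),("d1R",(355,25),.022),("d2L",(275,113),.022),("d2R",(354,113),.022),("d3L",(277,187),.022),("d3R",(349,188),.022),("tall tip",(132,228),.107),("tall base far",(205,195),0)]:
    print(n,ray("wrist",uv,z,s).round(4))
```

```text
cap tip [ 0.5635 -0.1735  0.132 ]
cap rim [ 0.5631 -0.1714  0.12  ]
base+y edge [ 0.5615 -0.1503  0.004 ]
d1L [ 0.5336 -0.0162  0.022 ]
d1R [ 0.5928 -0.0163  0.022 ]
d2L [ 0.5314 -0.0774  0.022 ]
d2R [ 0.5942 -0.0775  0.022 ]
d3L [ 0.531  -0.1363  0.022 ]
d3R [ 0.592  -0.1373  0.022 ]
tall tip [ 0.4499 -0.1474  0.107 ]
tall base far [ 0.4622 -0.1472  0.    ]
```

```bash
python3 -m creep '{"angular":[[0,0,0],[0,0,0],[0,0,0],[0,0,0],[0,0,0],[0,0,0],[0,0,0],[0,0,0],[0,0,0],[0,0,0]],"translation":[[4,-0.5,0.2],[8,-0.5,0.2],[9.1,-0.5,0.2],[9.1,-0.5,0.2],[9.1,-0.5,0.2],[9.1,-0.5,0.2],[9.1,-0.5,0.2],[9.1,-0.5,0.2],[9.1,-0.5,0.2],[9.1,-0.5,0.2]],"jaw":[1,1,1,1,0.4,0.4,0.4,0.4,0.4,0.4]}' 40
```

```text
clock: 9.8
tool_pos: [0.5628, -0.1723, 0.246]
tool_rot: [[0.0, 0.001, 1.0], [-0.001, 1.0, -0.001], [-1.0, -0.001, 0.0]]
wrist_force: [-3.6, 0.7, 7.9]
width: 0.045
```

```bash
python3 -m creep '{"angular":[[0,0,0],[0,0,0],[0,0,0],[0,0,0],[0,0,0],[0,0,0],[0,0,0],[0,0,0],[0,0,0],[0,0,0]],"translation":[[-1,0,0],[-3,0,0],[-5.5,0,0],[-5.5,2,0],[-5.5,5,0],[-5.5,8,0],[-5.5,11,0],[-5.5,12.6,0],[-5.5,12.6,0],[-5.5,12.6,0]],"jaw":[0.35,0.35,0.35,0.35,0.35,0.35,0.35,0.35,0.35,0.35]}'
python3 - <<'E'
from h import *
import pickle
s=state(); i=capture("wrist"); cv2.imwrite("pics/w5.png",i); pickle.dump(s,open("w5.pkl","wb"))
print(s["tool_pos"])
E
```

```text
clock: 11.05
tool_pos: [0.5626, -0.0462, 0.2983]
tool_rot: [[-0.0, 0.001, 1.0], [-0.0, 1.0, -0.001], [-1.0, -0.0, -0.0]]
wrist_force: [0.5, -0.4, -0.2]
width: 0.045
[ 0.56263631 -0.04622684  0.29828407]
```

View pics/w5.png

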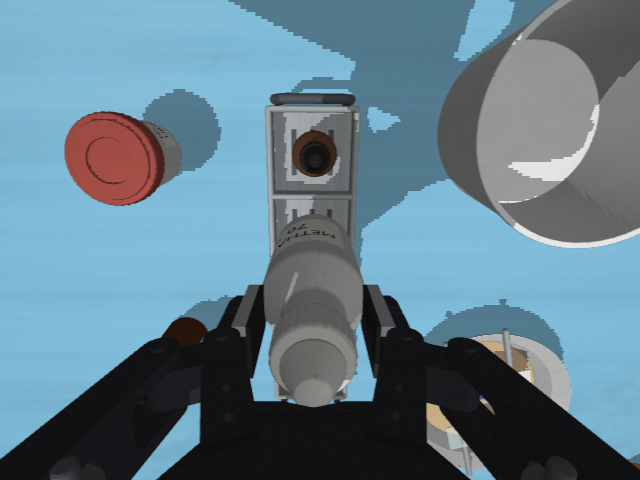

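Run:
```python
from h import *
import pickle
s=pickle.load(open("w5.pkl","rb"))
for n,uv,z in [("base+y edge",(318,214),.056),("base left?",(268,258),.056),("shoulder L",(264,282),.15),("shoulder R",(362,282),.15),("tip",(314,393),.184),("d1L",(271,195),.022),("d1R",(352,196),.022),("top rim",(312,108),.023)]:
    print(n,ray("wrist",uv,z,s).round(4))
```

```text
base+y edge [ 0.5665 -0.0221  0.056 ]
base left? [ 0.5326 -0.0527  0.056 ]
shoulder L [ 0.5442 -0.0257  0.15  ]
shoulder R [ 0.5821 -0.0258  0.15  ]
tip [ 0.5634 -0.0472  0.184 ]
d1L [ 0.5321 -0.016   0.022 ]
d1R [ 0.5922 -0.0168  0.022 ]
top rim [0.5627 0.0444 0.023 ]
```

```bash
python3 -m creep '{"angular":[[0,0,0],[0,0,0],[0,0,0],[0,0,0],[0,0,0],[0,0,0]],"translation":[[2,0,-0.05],[4,0,-0.05],[4.7,0,-0.05],[5.1,0,-0.05],[5.2,0,-0.05],[5.2,0,-0.05]],"jaw":[0.35,0.35,0.35,0.35,0.35,0.35]}'
```

```text
clock: 11.85
tool_pos: [0.5624, -0.0459, 0.2469]
tool_rot: [[0.001, 0.001, 1.0], [-0.0, 1.0, -0.001], [-1.0, -0.0, 0.001]]
wrist_force: [-0.3, 0.8, -1.7]
width: 0.0448
```

```bash
python3 -m creep '{"angular":[[0,0,0],[0,0,0],[0,0,0]],"translation":[[0.1,0,0],[0.15,0,0],[0.15,0,0]],"jaw":[0.35,0.35,0.35]}'
```

```text
clock: 12.22
tool_pos: [0.5626, -0.0461, 0.2461]
tool_rot: [[0.002, 0.001, 1.0], [-0.001, 1.0, -0.001], [-1.0, -0.001, 0.002]]
wrist_force: [-0.5, -0.6, 5.7]
width: 0.0447
```

```bash
python3 -m creep '{"angular":[[0,0,0],[0,0,0],[0,0,0],[0,0,0],[0,0,0],[0,0,0],[0,0,0],[0,0,0],[0,0,0],[0,0,0],[0,0,0],[0,0,0]],"translation":[[0,0,0],[0,0,0],[0,0,0],[-3,0,0],[-7,0,0],[-10,0,0],[-10,5,-4],[-10,10,-8],[-10,15,-11.5],[-8,17.9,-13.9],[-8,17.9,-13.9],[-8,17.9,-13.9]],"jaw":[0.8,0.8,0.9,1,1,1,1,1,1,1,1,1]}'
python3 - <<'E'
from h import *
import pickle
s=state(); i=capture("wrist"); cv2.imwrite("pics/w6.png",i); pickle.dump(s,open("w6.pkl","wb"))
print(s["tool_pos"],s["width"])
E
```

```text
clock: 13.72
tool_pos: [0.4236, 0.1331, 0.3252]
tool_rot: [[0.001, 0.001, 1.0], [-0.0, 1.0, -0.001], [-1.0, -0.0, 0.001]]
wrist_force: [1.3, 0.0, -0.6]
width: 0.0854
[0.42359568 0.13313005 0.32515771] 0.08543816993305665
```

View pics/w6.png

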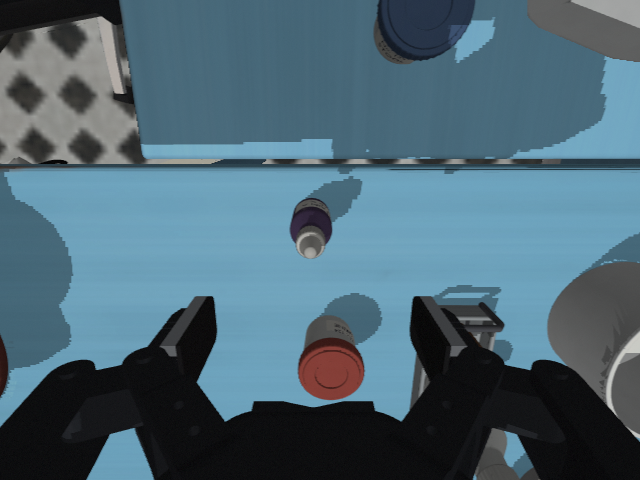

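Run:
```python
from h import *
import pickle
s=pickle.load(open("w6.pkl","rb"))
for n,uv,z in [("tip",(310,254),.098),("base+y",(312,198),0)]: print(n,ray("wrist",uv,z,s).round(4))
```

```text
tip [0.4224 0.1353 0.098 ]
base+y [0.4236 0.1514 0.    ]
```

```bash
python3 -m creep '{"angular":[[0,0,0],[0,0,0],[0,0,0],[0,0,0],[0,0,0],[0,0,0],[0,0,0],[0,0,0],[0,0,0],[0,0,0],[0,0,0]],"translation":[[5,0.2,-0.05],[10,0.2,-0.05],[11.5,0.2,-0.05],[11.6,0.2,-0.05],[11.6,0.2,-0.05],[11.6,0.2,-0.05],[11.6,0.2,-0.05],[11.6,0.2,-0.05],[11.6,0.2,-0.05],[11.6,0.2,-0.05],[11.6,0.2,-0.05]],"jaw":[1,1,1,1,0.2,0.2,0.2,0.2,0.2,0.2,0.2]}' 35
```

```text
clock: 15.15
tool_pos: [0.4235, 0.1354, 0.2102]
tool_rot: [[0.002, 0.001, 1.0], [0.0, 1.0, -0.001], [-1.0, 0.0, 0.002]]
wrist_force: [-2.7, -0.2, 7.2]
width: 0.0306
```

```bash
python3 -m creep '{"angular":[[0,0,0],[0,0,0],[0,0,0],[0,0,0],[0,0,0],[0,0,0],[0,0,0],[0,0,0],[0,0,0],[0,0,0],[0,0,0],[0,0,0]],"translation":[[-2,0,0],[-6,0,0],[-11,0,0],[-15,-2,0],[-16.5,-6,2],[-16.5,-11,4],[-16.5,-16,7],[-16.5,-21,9],[-16.5,-26,12],[-16.5,-30.4,13.8],[-16.5,-30.4,13.8],[-16.5,-30.4,13.8]],"jaw":[0.1,0.1,0.1,0.1,0.1,0.1,0.1,0.1,0.1,0.1,0.1,0.1]}'
python3 - <<'E'
from h import *
import pickle
s=state(); i=capture("wrist"); cv2.imwrite("pics/w7.png",i); pickle.dump(s,open("w7.pkl","wb"))
print(s["tool_pos"],s["width"])
E
```

```text
clock: 16.65
tool_pos: [0.5602, -0.1685, 0.3732]
tool_rot: [[-0.001, 0.001, 1.0], [0.001, 1.0, -0.001], [-1.0, 0.001, -0.001]]
wrist_force: [0.1, 0.4, -1.3]
width: 0.0305
[ 0.56022573 -0.1684718   0.37317518] 0.030466379695336512
```

View pics/w7.png

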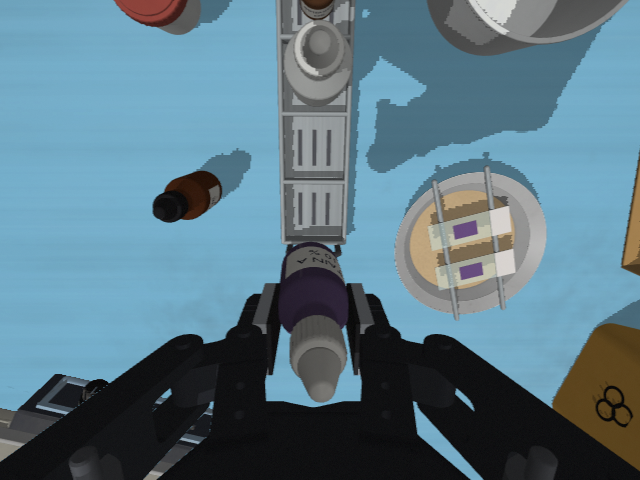

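Run:
```python
from h import *
import pickle
s=pickle.load(open("w7.pkl","rb"))
for n,uv,z in [("tip",(320,388),.261),("base+y",(312,244),.163),("d2",(315,113),.022),("d3L",(281,181),.022),("d3R",(347,182),.022),("end L",(283,240),.023),("end R",(345,241),.023),("tall tip",(163,210),.107),("tall far base",(218,182),0)]: print(n,ray("wrist",uv,z,s).round(4))
```

```text
tip [ 0.5627 -0.1655  0.261 ]
base+y [ 0.56   -0.1535  0.163 ]
d2 [ 0.5624 -0.0774  0.022 ]
d3L [ 0.5299 -0.1384  0.022 ]
d3R [ 0.593  -0.1395  0.022 ]
end L [ 0.5302 -0.1975  0.023 ]
end R [ 0.5926 -0.1987  0.023 ]
tall tip [ 0.4522 -0.1467  0.107 ]
tall far base [ 0.4633 -0.1426  0.    ]
```

```bash
python3 -m creep '{"angular":[[0,0,0],[0,0,0],[0,0,0],[0,0,0],[0,0,0],[0,0,0],[0,0,0],[0,0,0],[0,0,0]],"translation":[[5,0,0.1],[10,0,0.1],[13,0,0.1],[14.5,0,0.1],[15.2,0,0.1],[15.5,0,0.1],[15.7,0,0.1],[15.9,0,0.1],[15.9,0,0.1]],"jaw":[0.1,0.1,0.1,0.1,0.1,0.1,0.1,0.1,0.1]}'
```

```text
clock: 17.82
tool_pos: [0.5616, -0.1689, 0.2152]
tool_rot: [[0.0, 0.001, 1.0], [-0.0, 1.0, -0.001], [-1.0, -0.0, 0.0]]
wrist_force: [-0.2, -0.2, -1.3]
width: 0.0303
```

```bash
python3 -m creep '{"angular":[[0,0,0],[0,0,0],[0,0,0]],"translation":[[0.1,0,0],[0.15,0,0],[0.15,0,0]],"jaw":[0.1,0.1,0.1]}'
```

```text
clock: 18.2
tool_pos: [0.5618, -0.1691, 0.2143]
tool_rot: [[0.001, 0.001, 1.0], [-0.001, 1.0, -0.001], [-1.0, -0.001, 0.001]]
wrist_force: [-2.1, -1.2, 6.0]
width: 0.0312
```

```bash
python3 -m creep '{"angular":[[0,0,0],[0,0,0],[0,0,0],[0,0,0],[0,0,0],[0,0,0],[0,0,0],[0,0,0],[0,0,0],[0,0,0],[0,0,0],[0,0,0]],"translation":[[0,0,0],[0,0,0],[0,0,0],[-3,0,0],[-7,0,0],[-11,0,0],[-12,1,-4],[-12,2.3,-8],[-12,2.3,-11.2],[-12,2.3,-11.2],[-12,2.3,-11.2],[-12,2.3,-11.2]],"jaw":[0.6,0.6,0.7,0.9,1,1,1,1,1,1,1,1]}' 40
python3 - <<'E'
from h import *
import pickle
s=state(); i=capture("wrist"); cv2.imwrite("pics/w8.png",i); pickle.dump(s,open("w8.pkl","wb"))
print(s["tool_pos"],s["width"])
E
```

```text
clock: 19.7
tool_pos: [0.4503, -0.1459, 0.3336]
tool_rot: [[0.0, 0.001, 1.0], [-0.0, 1.0, -0.001], [-1.0, -0.0, 0.0]]
wrist_force: [-0.4, 0.3, -0.3]
width: 0.0857
[ 0.45025216 -0.14589994  0.33355012] 0.08566082260323094
```

View pics/w8.png

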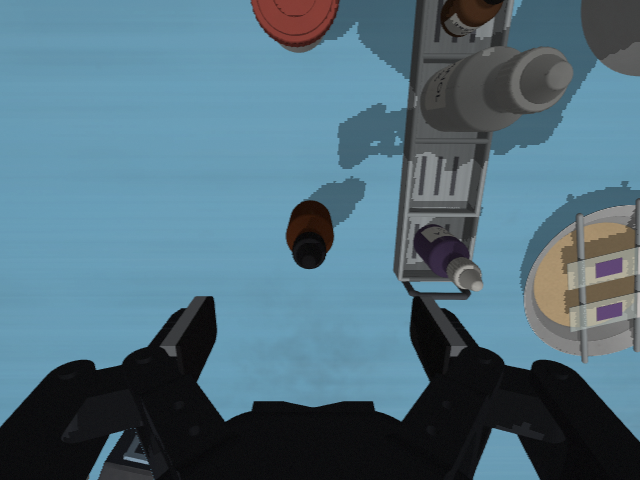

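The violet bottle stands in the bowl-end compartment and the clear one in the third. The tall brown bottle (tip (309,262), base edge (310,200)) works out to about (0.449, -0.149).

```bash
python3 -m creep '{"angular":[[0,0,0],[0,0,0],[0,0,0],[0,0,0],[0,0,0],[0,0,0],[0,0,0],[0,0,0],[0,0,0],[0,0,0],[0,0,0]],"translation":[[5,-0.3,-0.15],[10,-0.3,-0.15],[11.5,-0.3,-0.15],[11.5,-0.3,-0.15],[11.5,-0.3,-0.15],[11.5,-0.3,-0.15],[11.5,-0.3,-0.15],[11.5,-0.3,-0.15],[11.5,-0.3,-0.15],[11.5,-0.3,-0.15],[11.5,-0.3,-0.15]],"jaw":[1,1,1,1,0.3,0.3,0.3,0.3,0.3,0.3,0.3]}' 40
```

```text
clock: 21.12
tool_pos: [0.4488, -0.1492, 0.2202]
tool_rot: [[0.002, 0.001, 1.0], [-0.002, 1.0, -0.001], [-1.0, -0.002, 0.002]]
wrist_force: [-0.9, 0.2, 5.7]
width: 0.035
```

```bash
python3 -m creep '{"angular":[[0,0,0],[0,0,0],[0,0,0],[0,0,0],[0,0,0],[0,0,0],[0,0,0],[0,0,0],[0,0,0],[0,0,0]],"translation":[[-2,0,0],[-6,0,0],[-11,0,0],[-15,0,0],[-15,0,2],[-15,1,5],[-15,2,9],[-15,3.6,11.3],[-15,3.6,11.3],[-15,3.6,11.3]],"jaw":[0.2,0.2,0.2,0.2,0.2,0.2,0.2,0.2,0.2,0.2]}'
python3 - <<'E'
from h import *
import pickle
s=state(); i=capture("wrist"); cv2.imwrite("pics/w9.png",i); pickle.dump(s,open("w9.pkl","wb"))
print(s["tool_pos"],s["width"])
E
```

```text
clock: 22.38
tool_pos: [0.5606, -0.1129, 0.3679]
tool_rot: [[-0.001, 0.001, 1.0], [0.0, 1.0, -0.001], [-1.0, 0.0, -0.001]]
wrist_force: [-0.3, -0.4, -1.6]
width: 0.0348
[ 0.56062087 -0.11288754  0.36789509] 0.03484581633870777
```

View pics/w9.png

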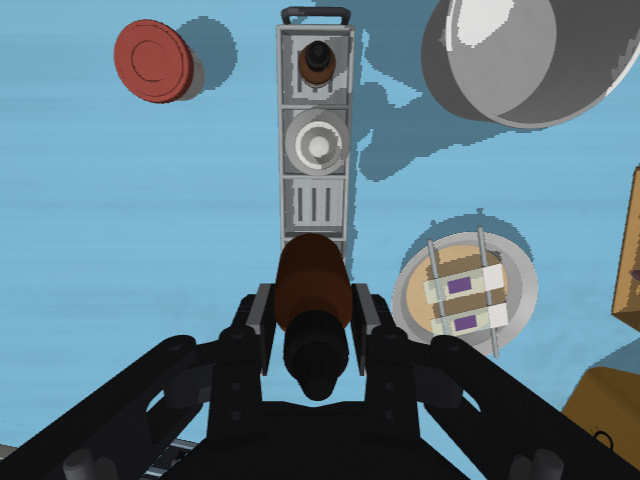

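```bash
python3 -m creep '{"angular":[[0,0,0],[0,0,0],[0,0,0],[0,0,0],[0,0,0],[0,0,0],[0,0,0],[0,0,0],[0,0,0]],"translation":[[5,0,0.1],[9,0,0.1],[12,0,0.1],[13,0,0.1],[13.7,0,0.1],[14,0,0.1],[14.2,0,0.1],[14.4,0,0.1],[14.4,0,0.1]],"jaw":[0.2,0.2,0.2,0.2,0.2,0.2,0.2,0.2,0.2]}'
```

```text
clock: 23.55
tool_pos: [0.5621, -0.1128, 0.2245]
tool_rot: [[0.0, 0.001, 1.0], [-0.0, 1.0, -0.001], [-1.0, -0.0, 0.0]]
wrist_force: [-0.4, -1.4, -1.7]
width: 0.0349
```

```bash
python3 -m creep '{"angular":[[0,0,0],[0,0,0],[0,0,0]],"translation":[[0.1,0,0],[0.1,0,0],[0.1,0,0]],"jaw":[0.2,0.2,0.2]}'
```

```text
clock: 23.92
tool_pos: [0.5623, -0.113, 0.2243]
tool_rot: [[0.0, 0.001, 1.0], [-0.0, 1.0, -0.001], [-1.0, -0.0, 0.0]]
wrist_force: [-3.8, 0.3, 5.1]
width: 0.0347
```

Contact with the floor. I'll release, rise and take a final look from the wrist camera above the carrier.

```bash
python3 -m creep '{"angular":[[0,0,0],[0,0,0],[0,0,0],[0,0,0],[0,0,0],[0,0,0],[0,0,0],[0,0,0],[0,0,0],[0,0,0],[0,0,0],[0,0,0]],"translation":[[0,0,0],[0,0,0],[0,0,0],[-3,0,0],[-7,0,0],[-12,0,0],[-17,2,0],[-20,6,0],[-20,6,0],[-20,6,0],[-20,6,0],[-20,6,0]],"jaw":[0.7,0.7,0.8,0.9,1,1,1,1,1,1,1,1]}'
python3 - <<'E'
from h import *
import pickle
s=state(); i=capture("wrist"); t=capture("scene"); pickle.dump(s,open("w10.pkl","wb"))
cv2.imwrite("pics/fin.png",np.hstack([i[:400,150:550],cv2.resize(t[180:320,230:430],None,fx=2,fy=2)[:,:400] if 0 else cv2.copyMakeBorder(cv2.resize(t[180:320,230:430],None,fx=2,fy=2),0,120,0,0,0)]))
print(s["tool_pos"],s["width"],s["wrist_force"])
E
```

```text
clock: 25.42
tool_pos: [0.562, -0.0535, 0.4218]
tool_rot: [[-0.003, 0.002, 1.0], [0.0, 1.0, -0.002], [-1.0, 0.0, -0.003]]
wrist_force: [-0.1, -1.0, -0.5]
width: 0.0845
[ 0.56197596 -0.05351687  0.42179675] 0.08453914115185934 [-0.10912598 -0.95336589 -0.54395939]
```

View pics/fin.png

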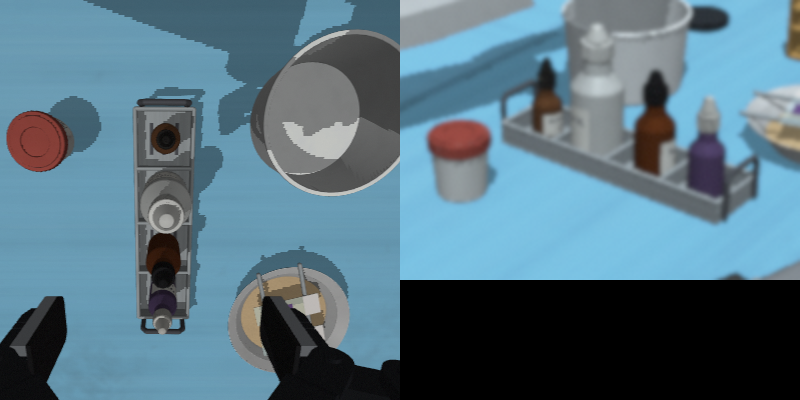

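All four bottles stand upright in the right order, and the red cup is where it was. One numeric check of the cap tips, then I'll hand in.

Run:
```python
from h import *
import pickle
s=pickle.load(open("w10.pkl","rb"))
E=dict(short=((316,139),.088,.0145),clear=((316,220),.136,-.0468),tall=((313,281),.111,-.108),violet=((311,325),.102,-.169))
ok=True
for n,(uv,z,y) in E.items():
    p=ray("wrist",uv,z,s); d=(p[0]-.562,p[1]-y); print(n,np.round(d,4)); ok&=max(map(abs,d))<.014
print("red",ray("wrist",(188,141),.06,s).round(3), ok)
if ok: finish_job(); print("done")
```

```text
short [0.0025 0.0008]
clear [0.0022 0.002 ]
tall [-0.0004 -0.0014]
violet [-0.0025  0.0076]
red [0.443 0.013 0.06 ] True
the job is handed in; nothing more can be done
done
```

The four bottles stand in the carrier in order from the bowl end: violet, tall brown, large clear, short brown. I handed the job in at about 25.5 s on the robot's clock. It gives no verdict, so what follows rests on my own checks.

- **Placing:** I put the short brown bottle in first, then moved the clear bottle two compartments over, then placed the violet and tall brown ones. I lowered each until the wrist force showed contact with the floor before letting go. For the short brown bottle that force was only 0.9 N, so its contact was the least certain.
- **Final check:** The wrist and scene pictures showed all four upright, with the gripper open and clear above them. By their cap tips, the bottles were within 3 mm of the compartment centres along both axes, except violet at about 8 mm in y; the allowance is 18 mm.
- **Disagreements:** That 8 mm for violet does not match its placement, where tool and image put it within about 2 mm. I put the difference down to reading its tip at a slant. The tall brown bottle was set about 5 mm toward the violet end on purpose, to clear the clear bottle's cap, but the final reading put it only about 1 mm off.
- **Specimen cups:** The red cup stayed within a few millimetres of its starting position. I did not check the blue cup at the end, but the arm never went near it.

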